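Clear the dye pan's handle and pack the thread tray

TASK

The dye pan's handle sticks out over the bench: first swing it inward, without lifting the pan off its ring, until the whole handle lies over the hotplate and is well clear of the pot next to it. Then pack every spool of thread into the tray, lying flat on the floor between the ridges so that nothing stands above the rim, and only then check this by sliding the yellow gauge bar from its parked end right along to the other end and leave it there. Leave the pot, can, pincushion and tape measure alone.

Things in the scene. Friction and masses are not known exactly. Their poses are not given: they have to be found in the camera images.
- hob: Two-ring electric hotplate, white case with black top, 500 (its x, away from the robot) x 340 (y) x 50 mm high, fixed; turned up to 0.08 rad. Origin: centre of its underside; its black top is at z = 50 mm. Ring centres on the top at x = -120 mm (near ring, dye pan) and x = +120 mm (far ring, pot).
- ring (a point): Centre of the near ring, on the hotplate's top face.
- pan: Open steel dye pan, empty, loose on the near ring, 0.5 to 0.8 kg: radius 80 mm, 75 mm high. Origin: centre of its underside; z up; +x points along its straight black handle, a bar 20 mm wide and 14 mm thick, mid-height 66 mm above the underside. At the start the handle points to the robot's right (-y, within 0.4 rad), past the hotplate's edge, over the bench with the spools.
- pan_grip (a point): Point on the handle's centre line 165 mm from the pan's centre, mid-height.
- pan_tip (a point): Outer end of the handle's centre line, 235 mm from the pan's centre, mid-height.
- pot: Bystander: red lidded pot without long handle on the far ring, radius 75 mm, 93 mm high to the top of its lid knob; loose, about 0.9 kg. Two small loop handles stand out to 98 mm from its centre along its x. Origin: centre of its underside.
- tray: Fixed open wooden spool tray, 230 (its x) x 164 (y) mm outside, walls 5 mm, floor 5 mm thick, rim 39 mm above the bench. Outside its long walls aluminium rails, 6 mm wide, reach x = -145 to +145 mm at rim height. Origin: centre of its underside. Its x points roughly to world +y (the robot's left).
- tray_floor (a point): Middle of the tray's inner floor. Ridges 8 mm high, 4 mm thick (at tray x = -27 and +27 mm, and y = 0) part it into 3 x 2 compartments centred at x = -69, 0, +69 mm, y = -39.5, +39.5 mm: middle ones 50 x 75 mm, end ones 81 x 75 mm. A spool lies flat (middle 20 mm above the bench) only inside one compartment, in the middle ones only with its axis along the tray's y.
- bar (a joint): Travel in m of the yellow gauge bar along the tray's +x: 0 = parked past the -x end (as at the start, bar at tray x = -126 mm), 0.252 = fully at the other end (x = +126 mm). The bar spans the tray, 12 mm thick along x, underside 41 mm above the bench, 2 mm above the rim: a spool standing higher stops it. Friction about 1.5 N; stays where left.
- bar_grip (a point): Top centre of the black upright fin in the middle of the gauge bar, 70 mm above the bench; the fin is 14 mm (along tray x) x 36 mm (along tray y) and stands 21 mm above the bar.
- spool1: Spool of red thread lying loose on the bench, 62 mm long, 40 g: thread cylinder 26 mm in diameter and 54 mm long between two white square flanges 30 x 30 x 4 mm. Origin: its middle (15 mm above what it lies on); its x runs along the spool's axis. May be absent (4 to 6 of the 6 spools are there).
- spool2: Spool of blue thread lying loose on the bench, 62 mm long, 40 g: thread cylinder 26 mm in diameter and 54 mm long between two white square flanges 30 x 30 x 4 mm. Origin: its middle (15 mm above what it lies on); its x runs along the spool's axis. May be absent (4 to 6 of the 6 spools are there).
- spool3: Spool of yellow thread lying loose on the bench, 62 mm long, 40 g: thread cylinder 26 mm in diameter and 54 mm long between two white square flanges 30 x 30 x 4 mm. Origin: its middle (15 mm above what it lies on); its x runs along the spool's axis. May be absent (4 to 6 of the 6 spools are there).
- spool4: Spool of green thread lying loose on the bench, 62 mm long, 40 g: thread cylinder 26 mm in diameter and 54 mm long between two white square flanges 30 x 30 x 4 mm. Origin: its middle (15 mm above what it lies on); its x runs along the spool's axis. May be absent (4 to 6 of the 6 spools are there).
- spool5: Spool of orange thread lying loose on the bench, 62 mm long, 40 g: thread cylinder 26 mm in diameter and 54 mm long between two white square flanges 30 x 30 x 4 mm. Origin: its middle (15 mm above what it lies on); its x runs along the spool's axis. May be absent (4 to 6 of the 6 spools are there).
- spool6: Spool of black thread lying loose on the bench, 62 mm long, 40 g: thread cylinder 26 mm in diameter and 54 mm long between two white square flanges 30 x 30 x 4 mm. Origin: its middle (15 mm above what it lies on); its x runs along the spool's axis. May be absent (4 to 6 of the 6 spools are there).
- starch: Bystander: blue starch can, 52 mm in diameter, 170 mm tall, loose. Origin: centre of its underside.
- pincushion: Bystander: red pincushion on a wooden foot, 64 mm in diameter, about 50 mm tall, loose. Origin: centre of its underside.
- tape: Bystander: round yellow tape measure, 60 mm in diameter, 22 mm high, loose. Origin: centre of its underside.
There are look-alikes about, which are no part of the job. Several things have the shape of the spool5; the one meant has the colours described above.

How it is judged:
On the way, in this order (a step that is already met when the one before it is completed fails the run):
1. the pan's handle is swung in over the hotplate, clear of the pot, the pan still on its ring (y of pan_tip in the frame of hob between -0.172 and 0.172 m and x of pan_tip in the frame of hob between -0.252 and 0.252 m and horizontal distance between each of pan_tip, pan_grip and pot above 0.1 m and horizontal distance between pan and ring below 0.03 m and angle between pan's own z axis and vertical below 0.1 rad), for 0.3 s.
2. every spool lies flat in the tray, the gauge bar still parked (x of spool1 in the frame of tray between -0.11 and 0.11 m and y of spool1 in the frame of tray between -0.077 and 0.077 m and z of spool1 in the frame of tray between 0.01 and 0.0235 m and x of spool2 in the frame of tray between -0.11 and 0.11 m and y of spool2 in the frame of tray between -0.077 and 0.077 m and z of spool2 in the frame of tray between 0.01 and 0.0235 m and x of spool3 in the frame of tray between -0.11 and 0.11 m and y of spool3 in the frame of tray between -0.077 and 0.077 m and z of spool3 in the frame of tray between 0.01 and 0.0235 m and x of spool4 in the frame of tray between -0.11 and 0.11 m and y of spool4 in the frame of tray between -0.077 and 0.077 m and z of spool4 in the frame of tray between 0.01 and 0.0235 m and x of spool5 in the frame of tray between -0.11 and 0.11 m and y of spool5 in the frame of tray between -0.077 and 0.077 m and z of spool5 in the frame of tray between 0.01 and 0.0235 m and x of spool6 in the frame of tray between -0.11 and 0.11 m and y of spool6 in the frame of tray between -0.077 and 0.077 m and z of spool6 in the frame of tray between 0.01 and 0.0235 m and value of joint bar below 0.02 m), for 0.3 s.
3. the gauge bar has been slid to the far end over the packed tray (x of spool1 in the frame of tray between -0.11 and 0.11 m and y of spool1 in the frame of tray between -0.077 and 0.077 m and z of spool1 in the frame of tray between 0.01 and 0.0235 m and x of spool2 in the frame of tray between -0.11 and 0.11 m and y of spool2 in the frame of tray between -0.077 and 0.077 m and z of spool2 in the frame of tray between 0.01 and 0.0235 m and x of spool3 in the frame of tray between -0.11 and 0.11 m and y of spool3 in the frame of tray between -0.077 and 0.077 m and z of spool3 in the frame of tray between 0.01 and 0.0235 m and x of spool4 in the frame of tray between -0.11 and 0.11 m and y of spool4 in the frame of tray between -0.077 and 0.077 m and z of spool4 in the frame of tray between 0.01 and 0.0235 m and x of spool5 in the frame of tray between -0.11 and 0.11 m and y of spool5 in the frame of tray between -0.077 and 0.077 m and z of spool5 in the frame of tray between 0.01 and 0.0235 m and x of spool6 in the frame of tray between -0.11 and 0.11 m and y of spool6 in the frame of tray between -0.077 and 0.077 m and z of spool6 in the frame of tray between 0.01 and 0.0235 m and value of joint bar above 0.24 m), for 0.2 s.
At the end, for the whole second after the job is handed in: Handle tip over the hotplate (2 mm grace); tip and grip point over 100 mm from the pot's axis; pan upright, within 30 mm of its ring; every spool flat in the tray, its middle under 23.5 mm above the tray's underside; gauge bar travel over 240 of 252 mm; all at rest (all of step 1 and all of step 3 and linear speed of each of pan, spool1, spool2, spool3, spool4, spool5, spool6 below 0.02 m/s); the robot touches nothing.
It fails at once if the pan was lifted more than 25 mm off the hotplate or tipped over 0.35 rad (z of pan in the frame of ring above 0.025 m or angle between pan's own z axis and vertical above 0.35 rad).
It fails at once if the pot was pushed more than 30 mm or toppled (distance of pot from where it was at the start of the episode above 0.03 m or angle between pot's own z axis and vertical above 0.35 rad).
It fails at once if the starch can was pushed more than 30 mm or toppled (distance of starch from where it was at the start of the episode above 0.03 m or angle between starch's own z axis and vertical above 0.35 rad).
It fails at once if the pincushion was pushed more than 30 mm or toppled (distance of pincushion from where it was at the start of the episode above 0.03 m or angle between pincushion's own z axis and vertical above 0.35 rad).
It fails at once if the tape measure was pushed more than 30 mm or toppled (distance of tape from where it was at the start of the episode above 0.03 m or angle between tape's own z axis and vertical above 0.35 rad).
Of spool1, spool2, spool3, spool4, spool5, spool6 only 4 to 6 are there at a start; the rules pass over those that are not, and their reading is None.
At some moment in a run one of spool1, spool2, spool3, spool4, spool5, spool6 may be knocked a few centimetres aside while the robot is not near it.
Once in a run the grip may slacken for a moment while it holds something.
It also fails if it takes over 210 s, if anything falls off the work surface, if the arm or the gripper's body presses on something with over 40 N, if the wrist force passes 120 N, or if a joint passes its speed limit or range.

ROBOT

A 6-joint arm with a two-finger parallel gripper is mounted at the origin on the work surface. World frame = base frame: x ahead of the robot, y to its left, z up, the work surface at z = 0. Lengths are in m, angles in rad, forces in N, time in s.
With the tool pointing down it reaches from about 0.325 to 0.9 m from the base axis. Payload 6.1 kg.
Tool frame: the origin (TCP) lies midway between the tips of the shut fingers; the grasp point (between the pads) lies 19 mm behind it; z points along the fingers, y is the line along which they close (so a half turn about z gives the same grasp; the last joint's range is limited). The gripper opens to 87 mm and grips with 3 to 60 N. Pads are 19 mm wide; open, the fingers measure 117 mm over their backs; the gripper's body (75 mm by 190 mm) begins 51 mm behind the grasp point.
Start: joints at [1.044, 0.22, 1.526, -0, 1.395, -0.126], TCP at [0.244, 0.575, 0.223] pointing down, gripper open.
Joint ranges: [-2.98, 2.98], [-0.91, 2.08], [0.09, 2.57], [-1.24, 4.39], [0.2, 2.65], [-2.68, 2.68]. Speed limits (rad/s): [2.57, 2.57, 3.01, 3.14, 3.14, 3.14].

INTERFACE

Orientations are given as a unit quaternion [w, x, y, z].
In Python, from station import * gives the robot as it stands.
- The arm moves only by the shell command python3 -m jog 'ROWS' [FORCE]. ROWS is JSON, one flat list of numbers, 7 for each row, row after row: the shift along the world's x, y, z in cm, then the turn, a rotation vector about the world's x, y, z in degrees, then the opening, from -1 (shut) to 1 (fully open). In form: [tx, ty, tz, ax, ay, az, grip, tx, ty, tz, ax, ay, az, grip, ...]. A call has 1 to 8 rows; each row is the pose to reach, as a shift and turn from the pose commanded when the call began; what a row does not reach only later rows make up. A row lasts 1/10 s, in which the tool goes at most 50 mm and 8.59 degrees, less where a joint would pass 70% of its speed; a pose out of reach is approached as far as the arm can. A call with a gripper value outside its range is refused whole. The fingers move at their own pace and stop on an object; FORCE is the grip in N (left out, the last holds). Time passes only in rows, so rows that repeat a pose let the fingers close. It gives the time, the measured TCP pose, the force, the opening and the grip force at its end, in the units of the state.
- get_obs(): the state, without advancing time (a new reading comes with each control period).
- read_camera(name): name is "scene" or "top"; returns a dict with "img" (384x512x3 uint8, red, green, blue), "range_z" (384x512 float32, m along the optical axis (not along the pixel's ray), 0 where there is no reading), "mtx" (3x3 intrinsics, pixels), "R" (3x3) and "t" (3): a world point X has camera coordinates R X + t. Camera axes: x right, y down, z forward; pixel columns grow to the right and rows downward; lengths in m; the calibration is good to about 2 mm. A picture is of the moment at which its call begins.
- close_job(): hands the job in; it is judged then, once.
The state is a dict: "clock": time; "joint_pos": joint angles; "joint_velocities": joint speeds; "effort": joint torques, N m; "tcp_pos": TCP position; "eef_rot": TCP orientation; "force": force on the tool from outside, world axes, zero at the start; "moment": the same for the moment, N m; "opening": finger opening in m; "gripper_force": force on a finger pad.
Only numpy, scipy, OpenCV 4.12 (cv2) and the standard library are available. Lean on these libraries where they do the work, as an engineer would, in place of code of your own. Each camera call takes 0.05 s, during which the arm holds its last target. There are 200 camera calls.

## Working session

There is one attempt and no reset: what is moved stays moved. The work goes in short steps, Python scripts to look and compute and a shell command to move; the robot and the scene stay as the last step left them, time stands still between calls to the robot, and variables do not carry over. Pictures are saved under pics/ and viewed, at most 14 in all, crops included, and the job is handed in when it is done.

```bash
ls; mkdir -p pics; cat > h.py <<'E'
from station import *
import numpy as np, cv2
def cloud(c):
    K=c["mtx"];d=c["range_z"];v,u=np.indices(d.shape)
    P=np.stack([(u-K[0,2])/K[0,0]*d,(v-K[1,2])/K[1,1]*d,d],-1)
    W=(P-c["t"])@c["R"]; W[d==0]=np.nan
    return W
E
python3 - <<'E'
from h import *
for n in("scene","top"):
    c=read_camera(n); np.savez(n+"0.npz",**c); cv2.imwrite(f"pics/{n}0.png",c["img"][...,::-1]); print(n,c["t"],c["R"].tolist(),c["mtx"].tolist())
o=get_obs();print(o)
E
```

```text
pics
scene [-0.36135048 -0.31058963  1.63715635] [[0.7038818224506185, 0.7102764789904236, -0.007596276493283703], [0.5900176872101146, -0.5905934972190426, -0.5505256123213595], [-0.3955117050136734, 0.3830230338185255, -0.8347837125636974]] [[475.44223478833163, 0.0, 259.7249275002529], [0.0, 475.44223478833163, 196.8699608133705], [0.0, 0.0, 1.0]]
top [-0.09207695  0.59768885  1.04563351] [[0.026796347222979, -0.9990803956818842, 0.03347116280674116], [-0.9917010234742852, -0.03078035808252403, -0.1248264779458538], [0.12574194135434955, -0.029848492766661006, -0.9916138520936453]] [[349.8239109356045, 0.0, 255.1084904615439], [0.0, 349.8239109356045, 184.5240053844142], [0.0, 0.0, 1.0]]
{'clock': 0.1, 'joint_pos': array([ 1.04387942e+00,  2.21146366e-01,  1.52747648e+00, -1.40351008e-05,
        1.39468568e+00, -1.26080647e-01]), 'joint_velocities': array([-5.66971070e-05, -2.03065811e-03, -1.78150999e-03, -5.56618934e-04,
        7.59334850e-04,  7.50063044e-04]), 'effort': array([ 5.66710896e-04, -4.95937693e+01, -3.88521659e+01,  7.02142180e-02,
        5.13863470e-02, -3.06701259e-05]), 'tcp_pos': array([0.24358858, 0.57498638, 0.2215579 ]), 'eef_rot': array([-2.68620944e-04,  1.99077826e-01,  9.79983308e-01, -8.14825443e-04]), 'force': array([-0.30625885, -0.06241059, -0.44249017]), 'moment': array([ 0.01294772, -0.000422  ,  0.03726367]), 'gripper_force': 0.0, 'opening': 0.08726037062911766}
```

View pics/top0.png

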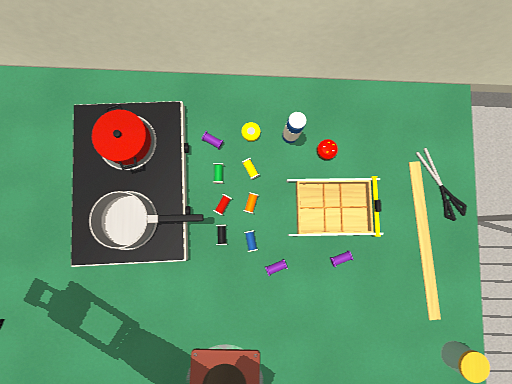

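View pics/scene0.png

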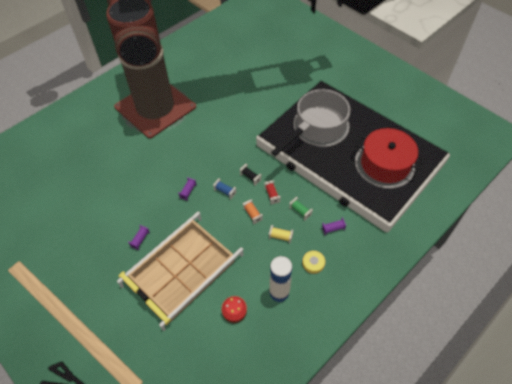

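Top view: hotplate left with pan (124,220), handle to (205,218), and pot (122,137). Tray is at (335,208) with the bar parked at (377,207). Six spool candidates: red (223,205), blue (251,241), yellow (251,168), green (218,173), orange (252,203) and black (222,235). Three purple look-alikes at (212,140), (276,267) and (341,258) aren't in the description. The orange one fits spool5; I'll confirm it in an enlarged crop and measure.

```bash
cat >> h.py <<'E'
def blobs(c,zlo=.009,zhi=.045,box=(.2,.95,-.6,.3),n=25):
    W=cloud(c); z=W[...,2]
    m=((z>zlo)&(z<zhi)&(W[...,0]>box[0])&(W[...,0]<box[1])&(W[...,1]>box[2])&(W[...,1]<box[3])).astype(np.uint8)
    k,l,s,ce=cv2.connectedComponentsWithStats(m,connectivity=4); out=[]
    for i in range(1,k):
        if s[i,4]<n: continue
        q=W[l==i]; col=c["img"][l==i]; sat=col.max(1).astype(int)-col.min(1)
        (cx,cy),(w,h),a=cv2.minAreaRect((q[:,:2]*1000).astype(np.float32))
        if w<h: w,h,a=h,w,a+90
        hi=q[:,2]>np.nanpercentile(q[:,2],50)
        w_,v_=np.linalg.eigh(np.cov(q[:,:2].T)); ax=v_[:,1]
        out.append(dict(uv=ce[i].round(),n=s[i,4],mean=q.mean(0).round(4),rect=(round(cx/1000,4),round(cy/1000,4)),wh=(round(w),round(h)),ang=round((a+90)%180-90),pca=round(np.degrees(np.arctan2(ax[1],ax[0]))%180),zt=np.percentile(q[:,2],90).round(4),rgb=np.median(col,0).astype(int)))
    return out
E
python3 - <<'E'
from h import *
for n in("top","scene"):
    c=dict(np.load(n+"0.npz")); print(n)
    W=cloud(c); print("bench z",np.nanmedian(W[...,2][(abs(W[...,0]-.5)<.2)&(abs(W[...,1])<.1)]))
    for b in blobs(c): print(*b.values())
c=dict(np.load("top0.npz"))
cv2.imwrite("pics/crop0.png",cv2.resize(c["img"][95:285,60:310,::-1],None,fx=3,fy=3,interpolation=cv2.INTER_CUBIC))
cs=[("hobtop",.045,.056)]
W=cloud(c);z=W[...,2]
u=np.indices(z.shape)[1]
m=(z>.042)&(z<.056)&(W[...,1]>.1)
r=cv2.minAreaRect((W[m][:,:2]*1000).astype(np.float32));print("hob",r)
pot=(z>.085)&(z<.16)&(W[...,0]>.55)&(W[...,1]>.1);print("pot",cv2.minEnclosingCircle((W[pot][:,:2]*1000).astype(np.float32)),np.nanmax(z[pot]))
pan=(z>.105)&(z<.14)&(W[...,0]<.62)&(W[...,1]>0);P=W[pan];print("pan",len(P),P.min(0),P.max(0))
hd=pan&(W[...,1]<.235);
np.set_printoptions(precision=3,suppress=True)
for y in np.arange(.1,.42,.02):
    q=P[abs(P[:,1]-y)<.01]; 
    if len(q): print(y.round(2),len(q),q[:,0].min(),q[:,0].max(),np.median(q[:,2]))
tr=(z>.03)&(z<.05)&(W[...,1]<-.1)&(W[...,1]>-.45)&(W[...,0]<.7)
print("tray",cv2.minAreaRect((W[tr][:,:2]*1000).astype(np.float32)))
E
```

```text
top
bench z 0.0008878889943769228
[184. 161.] 433 [0.6687 0.1481 0.0347] (0.6818, 0.1458) (358, 18) 4 5 0.0437 [128 123 109]
[251. 131.] 273 [ 0.7746 -0.0569  0.0216] (0.7752, -0.0568) (58, 58) -69 12 0.0249 [255 254   0]
[212. 140.] 176 [0.7412 0.0653 0.0256] (0.7429, 0.0652) (63, 29) 62 62 0.0303 [160  67 192]
[288. 139.] 45 [ 0.7513 -0.176   0.0273] (0.7568, -0.1766) (51, 22) 58 63 0.0421 [57 83 94]
[326. 150.] 259 [ 0.719  -0.2977  0.0352] (0.724, -0.3033) (62, 62) 28 37 0.0441 [242  16   0]
[251. 168.] 171 [ 0.6533 -0.0595  0.0262] (0.6535, -0.0589) (62, 30) 33 31 0.0304 [255 254   0]
[218. 173.] 167 [0.636  0.0411 0.0264] (0.6357, 0.0425) (61, 28) -1 1 0.031 [ 29 197  77]
[336. 206.] 1347 [ 0.5433 -0.3293  0.0304] (0.5418, -0.3126) (269, 181) -88 93 0.0414 [255 223 123]
[251. 203.] 171 [ 0.5447 -0.064   0.0262] (0.5451, -0.064) (62, 29) -14 166 0.0307 [255 150   0]
[223. 204.] 170 [0.537  0.0239 0.026 ] (0.5373, 0.0241) (62, 28) -27 154 0.0304 [236  29  13]
[186. 241.] 130 [0.4229 0.1315 0.0337] (0.4227, 0.1326) (113, 7) 4 4 0.0437 [138 131 117]
[222. 234.] 164 [0.444  0.0238 0
[... 2649 characters left out ...]

0.22 87 0.45519406355935177 0.5053848475574731 0.12354951677151006
0.24 82 0.4242747676775776 0.5361149677597499 0.12270698585461447
0.26 42 0.410020303474881 0.5496875305211154 0.1235626438412124
0.28 27 0.40400115631506367 0.5569372953728098 0.12410305953203661
0.3 29 0.40104125905511284 0.5593775652139439 0.12515954028287823
0.32 39 0.4035618888945527 0.5588590080309993 0.1228422152711003
0.34 49 0.40608162360513117 0.5528390850883933 0.12180865932403302
0.36 80 0.41640360673681454 0.5436790943394711 0.1188882354955709
0.38 137 0.4376714844767147 0.5263223162768866 0.12104316791215859
tray ((495.52880859375, -303.46343994140625), (300.4602355957031, 405.9957580566406), 77.86258697509766)
```

View pics/crop0.png

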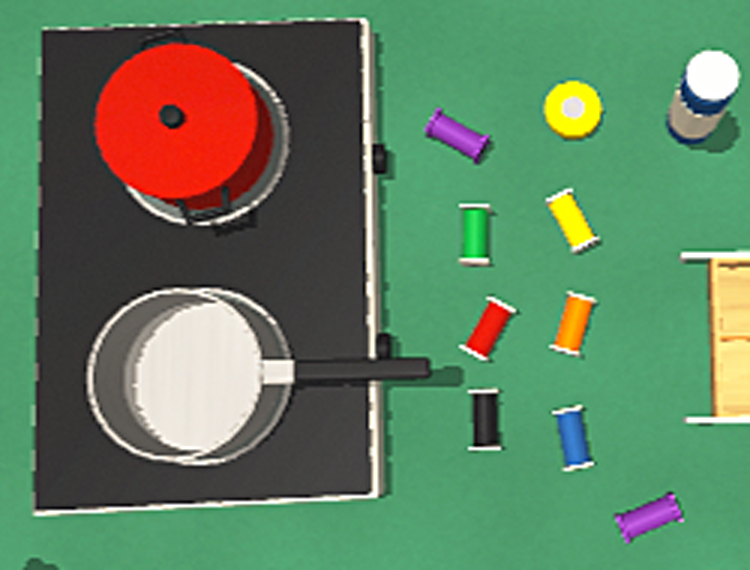

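Crop shows the orange spool (572,322 in crop) with white flanges, distinct from the purple ones, so it is spool5. Starting with the pan: moving above the handle.

```bash
python3 -m jog '[3,-5,0,0,0,-8,1, 6,-10,0,0,0,-16,1, 9,-15,0,0,0,-24,1, 12,-20,0,0,0,-32,1, 15,-25,0,0,0,-40,1, 18,-30,0,0,0,-48,1, 21,-35,0,0,0,-56,1, 24,-40,0,0,0,-64,1]' 30
python3 -m jog '[0.4,-3.6,0,0,0,0,1, 0.4,-3.6,0,0,0,0,1, 0.4,-3.6,0,0,0,0,1]'
python3 - <<'E'
from h import *
np.set_printoptions(precision=4,suppress=True)
o=get_obs();q=o["eef_rot"];print(o["tcp_pos"],q,"yaw of y",np.degrees(2*np.arctan2(q[2],q[1])-np.pi/2)%180,o["joint_pos"])
for n in("top","scene"):
    c=dict(np.load(n+"0.npz"));W=cloud(c);z=W[...,2];I=c["img"].astype(int)
    # tray rails: grey points at rim height
    g=(z>.034)&(z<.045)&(W[...,1]<-.1)&(W[...,1]>-.5)&(W[...,0]<.7)&(W[...,0]>.4)
    sat=I.max(-1)-I.min(-1)
    y=(W[...,1]>-.42)
    for s,lo,hi in(("near",.44,.48),("far",.60,.66)):
        q=W[g&y&(W[...,0]>lo)&(W[...,0]<hi)]
        p=np.polyfit(q[:,1],q[:,0],1);print(n,s,len(q),p,"x at -.3:",np.polyval(p,-.3),q[:,1].min(),q[:,1].max(), np.percentile(q[:,0]-np.polyval(p,q[:,1]),[2,98]))
    b=(I[...,0]>130)&(I[...,2]<110)&(sat>90)&(W[...,1]<-.4)&(W[...,1]>-.5)&(z>.03)
    q=W[b];r=cv2.minAreaRect((q[:,:2]*1000).astype(np.float32));print(n,"bar",len(q),r,q.mean(0))
    f=(z>.06)&(z<.08)&(W[...,1]<-.38)&(W[...,1]>-.5)&(W[...,0]<.65)&(W[...,0]>.45);q=W[f];print("fin",len(q),q.mean(0),q.min(0),q.max(0))
    k=(I.max(-1)<70)&(z>.12)&(z<.16)&(W[...,0]>.6)&(W[...,1]>.2)&(W[...,1]<.4);print("knob",k.sum(),W[k].mean(0))
    s=(z>.155)&(z<.19)&(W[...,0]>.68)&(W[...,1]<-.1)&(W[...,1]>-.3);print("starch",s.sum(),W[s].mean(0))
E
```

```text
clock: 0.9
tcp_pos: [0.4501, 0.2306, 0.2223]
eef_rot: [-0.0, 0.69, 0.724, -0.0]
force: [0.7, 0.9, 0.2]
opening: 0.0873
gripper_force: 0.0
clock: 1.2
tcp_pos: [0.4536, 0.1959, 0.2222]
eef_rot: [-0.0, 0.689, 0.725, -0.0]
force: [0.5, 0.5, -0.7]
opening: 0.0869
gripper_force: 0.0
[0.4536 0.1959 0.2222] [-0.0004  0.6889  0.7249 -0.0001] yaw of y 2.9150913116418926 [ 0.2476 -0.0966  1.8593  0.0005  1.3795  0.1966]
top near 278 [-0.0321  0.4476] x at -.3: 0.457214501827164 -0.41956121216933173 -0.1827319475523277 [-0.0061  0.017 ]
top far 270 [-0.0485  0.6066] x at -.3: 0.621144313865077 -0.41928166377867515 -0.17666575351135794 [-0.0069  0.0056]
top bar 244 ((545.825439453125, -428.4469299316406), (182.9180908203125, 58.84324645996094), 1.5664536952972412) [ 0.5459 -0.4466  0.0466]
fin 65 [ 0.5438 -0.4483  0.069 ] [ 0.5273 -0.4571  0.0603] [ 0.5609 -0.4418  0.0754]
knob 46 [0.7202 0.3223 0.1419]
starch 265 [ 0.7672 -0.1832  0.1686]
scene near 375 [-0.0347  0.4491] x at -.3: 0.45945170301631355 -0.4193028237405091 -0.18336848177907986 [-0.0077  0.0128]
scene far 422 [-0.0442  0.6105] x at -.3: 0.6237605501255523 -0.4195169280265026 -0.176175660526041 [-0.0099  0.0059]
scene bar 168 ((548.9212646484375, -450.422119140625), (183.69876098632812, 11.031332015991211), 2.57631254196167) [ 0.5592 -0.45    0.0492]
fin 88 [ 0.5492 -0.451   0.0692] [ 0.529  -0.4583  0.0604] [ 0.5669 -0.4437  0.0756]
knob 28 [0.7271 0.3177 0.1407]
starch 377 [ 0.7745 -0.1884  0.1685]
```

```bash
python3 -m jog '[1.7,-2.8,0,0,0,0,1, 3.5,-5.6,0,0,0,0,1, 3.5,-5.6,-4,0,0,0,1, 3.5,-5.6,-8,0,0,0,1, 3.5,-5.6,-11,0,0,0,1, 3.5,-5.6,-12.2,0,0,0,1, 3.5,-5.6,-12.2,0,0,0,1]'
python3 -m jog '[0,0,0,0,0,0,-1, 0,0,0,0,0,0,-1, 0,0,0,0,0,0,-1, 0,0,0,0,0,0,-1, 0,0,0,0,0,0,-1, 0,0,0,0,0,0,-1]' 30
python3 - <<'E'
import numpy as np
# arc rows about pan centre from grip
from station import get_obs
C=np.array([.480,.304]);p=get_obs()["tcp_pos"][:2]-C
print(p,np.hypot(*p),np.degrees(np.arctan2(p[1],p[0])))
for a in np.linspace(0,52,17)[1:]:
    t=np.radians(a);R=np.array([[np.cos(t),-np.sin(t)],[np.sin(t),np.cos(t)]]);print(a,((R@p-p)*100).round(2))
E
```

```text
clock: 1.9
tcp_pos: [0.4868, 0.1414, 0.0987]
eef_rot: [-0.001, 0.687, 0.726, -0.002]
force: [0.4, -0.3, -0.1]
opening: 0.0868
gripper_force: 0.0
clock: 2.5
tcp_pos: [0.4888, 0.1404, 0.1008]
eef_rot: [0.0, 0.688, 0.726, 0.0]
force: [-0.9, 0.5, 0.2]
opening: 0.047
gripper_force: 0.0
[ 0.00880809 -0.16357895] 0.1638159188851448 -86.91782150353617
3.25 [0.93 0.08]
6.5 [1.85 0.2 ]
9.75 [2.76 0.39]
13.0 [3.66 0.62]
16.25 [4.54 0.9 ]
19.5 [5.41 1.23]
22.75 [6.26 1.61]
26.0 [7.08 2.04]
29.25 [7.88 2.52]
32.5 [8.65 3.04]
35.75 [9.39 3.6 ]
39.0 [10.1  4.2]
42.25 [10.77  4.84]
45.5 [11.4   5.52]
48.75 [12.    6.23]
52.0 [12.55  6.98]
```

```bash
python3 -m jog '[0,0,0,0,0,0,-1, 0,0,0,0,0,0,-1, 0,0,0,0,0,0,-1, 0,0,0,0,0,0,-1, 0,0,0,0,0,0,-1, 0,0,0,0,0,0,-1, 0,0,0,0,0,0,-1]' 30
python3 -m jog '[0.93,0.08,0,0,0,3.25,-1, 1.85,0.2,0,0,0,6.5,-1, 2.76,0.39,0,0,0,9.75,-1, 3.66,0.62,0,0,0,13,-1, 4.54,0.9,0,0,0,16.25,-1, 5.41,1.23,0,0,0,19.5,-1, 6.26,1.61,0,0,0,22.75,-1, 7.08,2.04,0,0,0,26,-1]'
python3 -m jog '[0.8,0.48,0,0,0,3.25,-1, 1.57,1,0,0,0,6.5,-1, 2.31,1.56,0,0,0,9.75,-1, 3.02,2.16,0,0,0,13,-1, 3.69,2.8,0,0,0,16.25,-1, 4.32,3.48,0,0,0,19.5,-1, 4.92,4.19,0,0,0,22.75,-1, 5.47,4.94,0,0,0,26,-1]'
python3 -m jog '[0,0,0,0,0,0,-1, 0,0,0,0,0,0,-1, 0,0,0,0,0,0,0.2, 0,0,0,0,0,0,0.2, 0,0,0,0,0,0,0.2, 0,0,0,0,0,0,0.2, 0,0,0,0,0,0,0.2, 0,0,0,0,0,0,0.2]'
```

```text
clock: 3.2
tcp_pos: [0.4887, 0.1404, 0.1005]
eef_rot: [0.0, 0.688, 0.726, 0.0]
force: [1.2, -0.3, -0.4]
opening: 0.0198
gripper_force: 30.0
clock: 4.0
tcp_pos: [0.5598, 0.161, 0.1005]
eef_rot: [-0.0, 0.506, 0.862, 0.0]
force: [-0.2, -0.1, 0.2]
opening: 0.0194
gripper_force: 30.0
clock: 4.8
tcp_pos: [0.6144, 0.2105, 0.1005]
eef_rot: [-0.0, 0.299, 0.954, 0.0]
force: [-0.2, 0.5, 0.7]
opening: 0.0197
gripper_force: 30.0
clock: 5.6
tcp_pos: [0.6141, 0.2102, 0.1006]
eef_rot: [-0.0, 0.3, 0.954, -0.0]
force: [0.2, -0.3, -0.3]
opening: 0.051
gripper_force: 0.0
```

```bash
python3 -m jog '[0,0,4,0,0,0,0.2, 0,0,8,0,0,0,0.2, 0,0,12,0,0,0,0.2, -5,-5,12,0,0,0,0.2, -9,-9,12,0,0,0,0, -13,-13,12,0,0,0,0, -13,-13,12,0,0,0,0]'
cat > look.py <<'E'
from h import *
import sys
np.set_printoptions(precision=4,suppress=True)
T=np.array([.5405,-.3225]);tx=np.array([-.042,.9991]);ty=np.array([-.9991,-.042])
for n in("top","scene"):
    c=read_camera(n);cv2.imwrite(f"pics/{n}_{sys.argv[1]}.png",c["img"][...,::-1])
    for b in blobs(c,zlo=.012,zhi=.048,box=(.3,.72,-.48,.1)): print(n,b["uv"],b["n"],b["rect"],b["wh"],b["ang"],b["pca"],b["zt"],b["rgb"])
    if len(sys.argv)>2:
        W=cloud(c);z=W[...,2];p=(z>.105)&(z<.135)&(W[...,0]>.35)&(W[...,0]<.7)&(W[...,1]>.1)&(W[...,1]<.45);P=W[p]
        h=P[(np.hypot(P[:,0]-.48,P[:,1]-.304)>.095)&(np.hypot(P[:,0]-.72,P[:,1]-.318)>.1)]
        s=P[np.hypot(P[:,0]-.48,P[:,1]-.304)<.095]
        print("pan rect",s.min(0),s.max(0),"handle",h.mean(0),"n",len(h),cv2.minAreaRect((h[:,:2]*1000).astype(np.float32)))
o=get_obs();q=o["eef_rot"];print(o["clock"],o["tcp_pos"],"yaw",np.degrees(2*np.arctan2(q[2],q[1])-np.pi/2)%180)
E
python3 look.py 1 pan
```

```text
clock: 6.3
tcp_pos: [0.482, 0.0788, 0.2203]
eef_rot: [-0.0, 0.301, 0.954, -0.0]
force: [1.1, -0.5, -0.1]
opening: 0.0442
gripper_force: 0.0
top [327. 153.] 163 (0.706, -0.3031) (61, 27) 90 87 0.0454 [249  25   0]
top [251. 168.] 165 (0.6541, -0.0598) (62, 30) 30 30 0.0305 [255 255   0]
top [218. 172.] 166 (0.6357, 0.0415) (61, 28) 1 1 0.0305 [ 31 211  81]
top [336. 205.] 1103 (0.5414, -0.3239) (289, 183) -88 96 0.0418 [255 242 141]
top [251. 202.] 169 (0.5448, -0.064) (61, 29) -14 166 0.0307 [255 160   0]
top [223. 204.] 169 (0.5373, 0.0242) (62, 28) -27 154 0.0306 [240  32  15]
top [354. 206.] 41 (0.5427, -0.3935) (74, 3) -88 92 0.0164 [242 159  72]
top [251. 241.] 176 (0.4278, -0.0663) (62, 28) 12 12 0.0303 [ 38  80 127]
top [342. 258.] 187 (0.3807, -0.3488) (62, 29) -68 112 0.0305 [172  72 205]
top [276. 267.] 179 (0.3499, -0.1462) (61, 28) -67 114 0.0303 [172  73 205]
pan rect [0.4007 0.3041 0.1056] [0.5564 0.3848 0.1287] handle [0.6192 0.2035 0.1223] n 314 ((618.8622436523438, 205.29075622558594), (20.91622543334961, 123.52179718017578), 54.76397705078125)
scene [250. 173.] 181 
[... 344 characters left out ...]
6]
scene [252. 211.] 204 (0.5469, -0.0656) (67, 29) -15 167 0.03 [190 135  83]
scene [180. 264.] 1763 (0.543, -0.3246) (290, 186) -88 103 0.042 [184 168 134]
scene [139. 236.] 228 (0.383, -0.3496) (64, 30) -69 111 0.0308 [114  73 131]
scene [280. 233.] 214 (0.6571, -0.0601) (62, 31) 31 30 0.0308 [203 190 113]
scene [120. 280.] 38 (0.4661, -0.4649) (25, 17) -2 79 0.0464 [176 171 139]
scene [228. 302.] 136 (0.7067, -0.304) (59, 26) -90 90 0.0458 [176  74  65]
pan rect [0.4041 0.2227 0.105 ] [0.5632 0.3871 0.1308] handle [0.6166 0.206  0.122 ] n 302 ((615.2084350585938, 208.5424041748047), (22.716537475585938, 140.299072265625), 54.78471374511719)
6.4 [0.4816 0.0781 0.2204] yaw 54.8967992684171
```

View pics/scene_1.png

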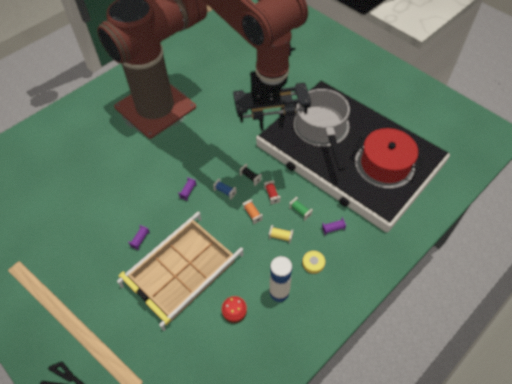

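Pan handle is now over the hotplate at about -35° (scene view: tip near (337,180)), pan still on the ring, clear of the pot. Now the black spool.

```bash
python3 -m jog '[-1.8,-2.7,0,0,0,8,0.15, -3.5,-5.4,0,0,0,16,0.15, -3.5,-5.4,-3,0,0,24,0.15, -3.5,-5.4,-6,0,0,32,0.15, -3.5,-5.4,-9,0,0,38,0.15, -3.5,-5.4,-12,0,0,38,0.15, -3.5,-5.4,-15,0,0,38,0.15, -3.5,-5.4,-15,0,0,38,0.15]' 20
python3 look.py 2 | tail -1
```

```text
clock: 7.2
tcp_pos: [0.4461, 0.027, 0.0668]
eef_rot: [-0.004, -0.027, 1.0, 0.001]
force: [-0.0, -0.6, -0.0]
opening: 0.0503
gripper_force: 0.0
7.3 [0.4493 0.0266 0.0708] yaw 93.05423989425631
```

```bash
python3 -m jog '[-0.2,-0.2,-3,0,0,0,0.15, -0.2,-0.2,-5,0,0,0,0.15, -0.2,-0.2,-6.3,0,0,0,0.15, -0.2,-0.2,-6.3,0,0,0,0.15, -0.2,-0.2,-6.3,0,0,0,-1, -0.2,-0.2,-6.3,0,0,0,-1, -0.2,-0.2,-6.3,0,0,0,-1, -0.2,-0.2,-6.3,0,0,0,-1]' 20
python3 -m jog '[0,0,0,0,0,0,-1, 0,0,0,0,0,0,-1, 0,0,3,0,0,0,-1, 0,0,6,0,0,0,-1, 0,0,10,0,0,0,-1, 0,0,10,0,0,0,-1, 0,0,10,0,0,0,-1]'
```

```text
clock: 8.1
tcp_pos: [0.4478, 0.0242, 0.0083]
eef_rot: [0.001, -0.026, 1.0, -0.0]
force: [-0.4, 1.1, -0.1]
opening: 0.0257
gripper_force: 1.2
clock: 8.8
tcp_pos: [0.4478, 0.0242, 0.1083]
eef_rot: [0.001, -0.027, 1.0, -0.0]
force: [1.0, 0.2, -0.4]
opening: 0.0258
gripper_force: 20.0
```

```bash
python3 -m jog '[1.7,-4,0,0,0,0,-1, 3,-8.5,0,0,0,0,-1, 4.5,-13,0,0,0,0,-1, 6,-18,0,0,0,0,-1, 7.5,-23,0,0,0,0,-1, 9,-27,0,0,0,0,-1, 10,-30,0,0,0,0,-1, 10,-30,0,0,0,0,-1]'
python3 -m jog '[3.6,-11.5,0,0,0,-0.6,-1, 3.6,-11.5,0,0,0,-0.6,-1, 3.6,-11.5,0,0,0,-0.6,-1, 3.6,-11.5,0,0,0,-0.6,-1, 3.6,-11.5,0,0,0,-0.6,-1]'
```

```text
clock: 9.6
tcp_pos: [0.5465, -0.2793, 0.1051]
eef_rot: [-0.001, -0.025, 1.0, 0.0]
force: [-0.4, -0.1, -0.8]
opening: 0.025
gripper_force: 20.0
clock: 10.1
tcp_pos: [0.5819, -0.3892, 0.105]
eef_rot: [-0.002, -0.021, 1.0, 0.002]
force: [0.9, 0.5, 0.1]
opening: 0.0252
gripper_force: 20.0
```

```bash
python3 -m jog '[0,0,0,0,0,0,-1, 0,0,-4,0,0,0,-1, 0,0,-7,0,0,0,-1, 0,0,-8.5,0,0,0,-1, 0,0,-9.3,0,0,0,-1, 0,0,-9.3,0,0,0,-1, 0,0,-9.3,0,0,0,-1]'
python3 -m jog '[0,0,0,0,0,0,-0.05, 0,0,0,0,0,0,-0.05, 0,0,0,0,0,0,-0.05, 0,0,0,0,0,0,-0.05, 0,0,3,0,0,0,-0.05, 0,0,7,0,0,0,-0.05, 0,0,9,0,0,0,-0.05, 0,0,9,0,0,0,-0.05]'
python3 look.py 3
```

```text
clock: 10.8
tcp_pos: [0.5841, -0.391, 0.016]
eef_rot: [0.001, -0.022, 1.0, -0.001]
force: [0.2, -0.5, -0.3]
opening: 0.0248
gripper_force: 20.0
clock: 11.6
tcp_pos: [0.5856, -0.3928, 0.1098]
eef_rot: [0.003, -0.021, 1.0, -0.003]
force: [1.3, 0.9, 0.5]
opening: 0.0416
gripper_force: 0.0
top [327. 154.] 162 (0.7056, -0.3028) (60, 28) -90 86 0.0455 [253  27   0]
top [250. 168.] 167 (0.6539, -0.059) (62, 30) 32 31 0.0307 [255 255   0]
top [218. 172.] 166 (0.6358, 0.0414) (61, 28) 1 1 0.0303 [ 33 223  86]
top [313. 207.] 579 (0.5374, -0.2739) (189, 175) -88 4 0.0418 [255 250 157]
top [251. 203.] 168 (0.5449, -0.0639) (61, 29) -14 166 0.0303 [255 170   0]
top [223. 204.] 171 (0.5374, 0.0241) (62, 28) -27 154 0.0305 [250  35  16]
top [354. 202.] 29 (0.5554, -0.3883) (20, 13) 90 101 0.0362 [91 69 42]
top [325. 212.] 25 (0.5195, -0.3) (51, 10) -1 179 0.016 [255 211 102]
top [344. 209.] 37 (0.5347, -0.3572) (46, 27) -40 141 0.0163 [198 136  68]
top [251. 241.] 174 (0.4277, -0.0661) (62, 28) 13 12 0.0304 [ 59 127 207]
top [276. 267.] 179 (0.3502, -0.146) (62, 29) -68 114 0.031 [180  77 217]
scene [187. 188.] 189 (0.3514, -0.1477) (65, 30) -65 112 0.0302 [120  76 137]
scene [224. 188.] 197 (0.43, -0.0672) (65, 31) 14 14 0.031 [ 73 109 143]
scene [271. 191.] 194 (0.5401, 0.0238) (66, 30) -27 153 0.0305 [168  88  75]
scene [300. 207.] 203 (0.6383, 0.041) (65, 29) 0 1 0.0305 [ 87 159 102]
scene [252. 210.] 202 (0.547, -0.0653) (65, 28) -14 167 0.0311 [200 143  88]
scene [193. 274.] 1337 (0.5433, -0.3246) (292, 180) -87 113 0.0419 [177 160 130]
scene [280. 233.] 213 (0.6572, -0.0601) (62, 30) 30 31 0.0309 [213 198 120]
scene [228. 302.] 134 (0.7066, -0.3032) (60, 27) -90 91 0.046 [183  79  69]
11.7 [ 0.5832 -0.3908  0.1046] yaw 92.43602640735794
```

```bash
python3 -m jog '[-2,4.2,0,0,0,2,0.15, -4,8.4,0,0,0,4,0.15, -6,12.6,0,0,0,6,0.15, -8,16.8,0,0,0,8,0.15, -10,21,0,0,0,10.5,0.15, -12,25,0,0,0,10.5,0.15, -14,29,0,0,0,10.5,0.15, -15.5,32.5,0,0,0,10.5,0.15]' 20
python3 -m jog '[0,0,0,0,0,0,0.15, 0,0,0,0,0,0,0.15, 0,0,0,0,0,0,0.15]'
```

```text
clock: 12.5
tcp_pos: [0.425, -0.0634, 0.1021]
eef_rot: [-0.002, -0.113, 0.994, 0.001]
force: [-0.4, 0.9, -0.4]
opening: 0.0502
gripper_force: 0.0
clock: 12.8
tcp_pos: [0.4282, -0.0663, 0.104]
eef_rot: [-0.0, -0.113, 0.994, -0.0]
force: [-0.3, -0.7, 0.5]
opening: 0.0504
gripper_force: 0.0
```

```bash
python3 -m jog '[0,0,-4,0,0,0,0.15, 0,0,-8,0,0,0,0.15, 0,0,-9.6,0,0,0,0.15, 0,0,-9.6,0,0,0,0.15, 0,0,-9.6,0,0,0,-1, 0,0,-9.6,0,0,0,-1, 0,0,-9.6,0,0,0,-1, 0,0,-9.6,0,0,0,-1]' 20
python3 -m jog '[0,0,0,0,0,0,-1, 0,0,0,0,0,0,-1, 0,0,3,0,0,0,-1, 0,0,6,0,0,0,-1, 0,0,10,0,0,0,-1, 0,0,10,0,0,0,-1]'
python3 -m jog '[1,-4.2,0,0,0,-2,-1, 2,-8.4,0,0,0,-4,-1, 3,-12.6,0,0,0,-6,-1, 4,-16.8,0,0,0,-8,-1, 5,-21,0,0,0,-10.5,-1, 6,-25,0,0,0,-10.5,-1, 7,-29,0,0,0,-10.5,-1, 7.6,-32.7,0,0,0,-10.5,-1]'
python3 -m jog '[0,0,0,0,0,0,-1, 0,0,0,0,0,0,-1, 0,0,0,0,0,0,-1]'
```

```text
clock: 13.6
tcp_pos: [0.4291, -0.0661, 0.0096]
eef_rot: [0.001, -0.113, 0.994, -0.001]
force: [-0.7, 0.4, 0.4]
opening: 0.0263
gripper_force: 1.3
clock: 14.2
tcp_pos: [0.432, -0.0669, 0.1139]
eef_rot: [0.004, -0.113, 0.994, -0.002]
force: [0.9, 0.1, -0.1]
opening: 0.0252
gripper_force: 20.0
clock: 15.0
tcp_pos: [0.5041, -0.3941, 0.1072]
eef_rot: [-0.0, -0.021, 1.0, 0.0]
force: [1.1, 1.0, 0.3]
opening: 0.0252
gripper_force: 20.0
clock: 15.3
tcp_pos: [0.5036, -0.3913, 0.1074]
eef_rot: [-0.001, -0.021, 1.0, 0.001]
force: [0.5, -0.2, 0.2]
opening: 0.0249
gripper_force: 20.0
```

```bash
python3 -m jog '[0.1,-0.2,0,0,0,0,-1, 0.1,-0.2,-4,0,0,0,-1, 0.1,-0.2,-7,0,0,0,-1, 0.1,-0.2,-8.5,0,0,0,-1, 0.1,-0.2,-9.2,0,0,0,-1, 0.1,-0.2,-9.2,0,0,0,-1, 0.1,-0.2,-9.2,0,0,0,-1]'
python3 -m jog '[0,0,0,0,0,0,-0.05, 0,0,0,0,0,0,-0.05, 0,0,0,0,0,0,-0.05, 0,0,0,0,0,0,-0.05, 0,0,3,0,0,0,-0.05, 0,0,7,0,0,0,-0.05, 0,0,9,0,0,0,-0.05, 0,0,9,0,0,0,-0.05]'
python3 look.py 4 | tail -12
```

```text
clock: 16.0
tcp_pos: [0.5062, -0.3955, 0.0182]
eef_rot: [0.001, -0.021, 1.0, -0.001]
force: [-0.4, 1.1, 0.0]
opening: 0.0253
gripper_force: 20.0
clock: 16.8
tcp_pos: [0.5073, -0.3969, 0.1113]
eef_rot: [0.003, -0.021, 1.0, -0.003]
force: [0.6, -1.4, -0.4]
opening: 0.0412
gripper_force: 0.0
top [223. 204.] 170 (0.5371, 0.0238) (62, 28) -28 154 0.0301 [248  34  16]
top [370. 216.] 27 (0.5116, -0.4367) (40, 3) 4 1 0.0405 [186 139  80]
top [338. 259.] 125 (0.3785, -0.3456) (55, 29) -71 124 0.0304 [113  49 134]
top [276. 267.] 180 (0.3501, -0.1459) (62, 29) -68 114 0.0309 [177  75 212]
scene [187. 188.] 193 (0.3518, -0.1477) (65, 30) -66 113 0.0306 [118  75 136]
scene [271. 191.] 193 (0.5399, 0.0227) (66, 30) -28 153 0.0303 [169  87  74]
scene [300. 208.] 207 (0.6386, 0.0403) (65, 30) 1 2 0.0299 [ 87 159 102]
scene [252. 210.] 199 (0.5471, -0.0653) (67, 28) -15 167 0.0303 [200 143  88]
scene [178. 271.] 2125 (0.544, -0.3246) (291, 182) -87 103 0.0413 [159 145 118]
scene [280. 233.] 213 (0.6576, -0.0611) (62, 32) 30 31 0.0308 [212 198 119]
scene [228. 303.] 140 (0.7073, -0.3044) (62, 25) -90 92 0.0461 [183  78  69]
16.9 [ 0.5052 -0.3948  0.1066] yaw 92.4336758450821
```

```bash
python3 -m jog '[0.5,4.2,0,0,0,-2,0.15, 1,8.4,0,0,0,-5,0.15, 1.5,12.6,0,0,0,-8,0.15, 2,16.8,0,0,0,-11,0.15, 2.5,21,0,0,0,-14,0.15, 3,25,0,0,0,-17,0.15, 3.5,29,0,0,0,-17,0.15, 4.1,33,0,0,0,-17,0.15]' 20
python3 -m jog '[0,0,0,0,0,0,0.15, 0,0,0,0,0,0,0.15, 0,0,0,0,0,0,0.15]'
```

```text
clock: 17.7
tcp_pos: [0.5444, -0.0627, 0.1042]
eef_rot: [-0.002, 0.127, 0.992, 0.0]
force: [0.2, 0.2, -0.1]
opening: 0.0502
gripper_force: 0.0
clock: 18.0
tcp_pos: [0.5453, -0.0654, 0.1054]
eef_rot: [-0.001, 0.127, 0.992, -0.0]
force: [-0.8, -0.7, -0.1]
opening: 0.0503
gripper_force: 0.0
```

```bash
python3 -m jog '[0,0,-4,0,0,0,0.15, 0,0,-8,0,0,0,0.15, 0,0,-9.8,0,0,0,0.15, 0,0,-9.8,0,0,0,0.15, 0,0,-9.8,0,0,0,-1, 0,0,-9.8,0,0,0,-1, 0,0,-9.8,0,0,0,-1, 0,0,-9.8,0,0,0,-1]' 20
python3 -m jog '[0,0,0,0,0,0,-1, 0,0,0,0,0,0,-1, 0,0,3,0,0,0,-1, 0,0,6,0,0,0,-1, 0,0,10,0,0,0,-1, 0,0,10,0,0,0,-1]'
python3 -m jog '[0.5,-4,0,0,0,3,-1, 1,-8,0,0,0,6,-1, 1.5,-12,0,0,0,9,-1, 2,-16,0,0,0,12,-1, 2.5,-20,0,0,0,15,-1, 3.5,-24,0,0,0,17,-1, 3.5,-25.7,0,0,0,17,-1, 3.5,-25.7,0,0,0,17,-1]'
python3 -m jog '[0,0,0,0,0,0,-1, 0,0,0,0,0,0,-1, 0,0,0,0,0,0,-1]'
```

```text
clock: 18.8
tcp_pos: [0.5472, -0.0651, 0.0099]
eef_rot: [0.001, 0.127, 0.992, -0.0]
force: [0.5, -0.4, 0.3]
opening: 0.026
gripper_force: 1.2
clock: 19.4
tcp_pos: [0.5503, -0.0656, 0.1147]
eef_rot: [0.005, 0.127, 0.992, -0.001]
force: [1.9, -0.3, 0.5]
opening: 0.0255
gripper_force: 20.0
clock: 20.2
tcp_pos: [0.5804, -0.3238, 0.1075]
eef_rot: [-0.0, -0.02, 1.0, 0.0]
force: [0.0, 0.4, -0.8]
opening: 0.0251
gripper_force: 20.0
clock: 20.5
tcp_pos: [0.5812, -0.3201, 0.1084]
eef_rot: [-0.0, -0.022, 1.0, 0.0]
force: [-0.6, -0.2, -0.0]
opening: 0.0256
gripper_force: 20.0
```

```bash
python3 -m jog '[0,-0.1,0,0,0,0,-1, 0,-0.1,-4,0,0,0,-1, 0,-0.1,-7,0,0,0,-1, 0,-0.1,-8.5,0,0,0,-1, 0,-0.1,-9.2,0,0,0,-1, 0,-0.1,-9.2,0,0,0,-1, 0,-0.1,-9.2,0,0,0,-1]'
python3 -m jog '[0,0,0,0,0,0,-0.05, 0,0,0,0,0,0,-0.05, 0,0,0,0,0,0,-0.05, 0,0,0,0,0,0,-0.05, 0,0,3,0,0,0,-0.05, 0,0,7,0,0,0,-0.05, 0,0,9,0,0,0,-0.05, 0,0,9,0,0,0,-0.05]'
python3 look.py 5 | grep scene; python3 -c "
from h import *;print(get_obs()['tcp_pos'])
c=cv2.imread('pics/top_5.png')[150:270,200:400];cv2.imwrite('pics/c5.png',cv2.resize(c,None,fx=3,fy=3))"
```

```text
clock: 21.2
tcp_pos: [0.5823, -0.3234, 0.0181]
eef_rot: [0.001, -0.021, 1.0, -0.001]
force: [0.4, -0.7, -0.5]
opening: 0.0252
gripper_force: 20.0
clock: 22.0
tcp_pos: [0.5837, -0.3246, 0.1115]
eef_rot: [0.003, -0.021, 1.0, -0.002]
force: [-0.0, -0.1, 1.0]
opening: 0.0412
gripper_force: 0.0
scene [271. 191.] 191 (0.5395, 0.0233) (65, 28) -28 153 0.0309 [167  87  72]
scene [300. 207.] 203 (0.6387, 0.0419) (64, 31) 1 3 0.0305 [ 85 157 101]
scene [198. 228.] 47 (0.4864, -0.214) (38, 8) 3 4 0.0417 [157 129  96]
scene [139. 236.] 224 (0.3828, -0.3501) (63, 31) -69 111 0.0304 [85 50 99]
scene [280. 233.] 214 (0.6574, -0.0608) (62, 30) 32 31 0.0302 [209 196 117]
scene [180. 282.] 1762 (0.5413, -0.3259) (290, 185) -87 67 0.0413 [153 125 107]
scene [120. 281.] 36 (0.4667, -0.4652) (19, 15) 2 85 0.0449 [169 173 147]
scene [228. 303.] 132 (0.707, -0.3041) (62, 26) -89 92 0.0461 [180  76  67]
[ 0.58116706 -0.32277827  0.10655073]
```

View pics/scene_5.png

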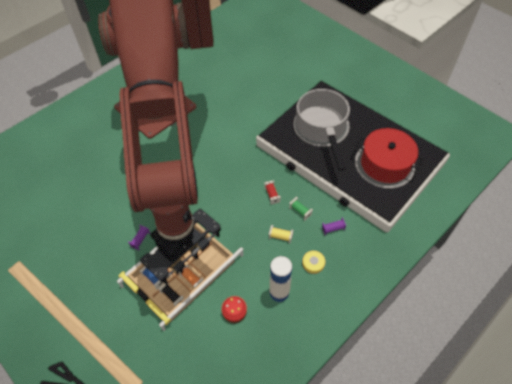

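Scene shows blue (152,272), black (171,292) and orange (190,273) lying in their compartments. Next is red.

```bash
python3 -m jog '[-0.5,4.3,0,0,0,-4,0.15, -1,8.6,0,0,0,-8,0.15, -1.5,13,0,0,0,-12,0.15, -2,17.3,0,0,0,-16,0.15, -2.5,21.6,0,0,0,-20,0.15, -3,26,0,0,0,-25,0.15, -3.7,30.3,0,0,0,-30,0.15, -4.3,34.6,0,0,0,-30,0.15]' 20
python3 -m jog '[0,0,0,0,0,0,0.15, 0,0,0,0,0,0,0.15, 0,0,0,0,0,0,0.15]'
```

```text
clock: 22.9
tcp_pos: [0.5359, 0.0251, 0.1042]
eef_rot: [-0.002, 0.24, 0.971, -0.0]
force: [0.5, 0.6, -0.1]
opening: 0.0496
gripper_force: 0.0
clock: 23.2
tcp_pos: [0.5376, 0.0225, 0.1054]
eef_rot: [-0.001, 0.238, 0.971, -0.0]
force: [1.0, -0.2, 0.3]
opening: 0.0501
gripper_force: 0.0
```

```bash
python3 -m jog '[0,0,-4,0,0,0,0.15, 0,0,-8,0,0,0,0.15, 0,0,-9.8,0,0,0,0.15, 0,0,-9.8,0,0,0,0.15, 0,0,-9.8,0,0,0,-1, 0,0,-9.8,0,0,0,-1, 0,0,-9.8,0,0,0,-1, 0,0,-9.8,0,0,0,-1]' 20
python3 -m jog '[0,0,0,0,0,0,-1, 0,0,0,0,0,0,-1, 0,0,3,0,0,0,-1, 0,0,6,0,0,0,-1, 0,0,10,0,0,0,-1, 0,0,10,0,0,0,-1]'
python3 -m jog '[-0.4,-4.3,0,0,0,4,-1, -0.8,-8.6,0,0,0,8,-1, -1.2,-13,0,0,0,12,-1, -1.6,-17.3,0,0,0,16,-1, -2,-21.6,0,0,0,20,-1, -2.5,-26,0,0,0,25,-1, -3,-30.3,0,0,0,30,-1, -3.6,-34.8,0,0,0,30,-1]'
python3 -m jog '[0,0,0,0,0,0,-1, 0,0,0,0,0,0,-1, 0,0,0,0,0,0,-1]'
```

```text
clock: 24.0
tcp_pos: [0.5393, 0.0231, 0.0099]
eef_rot: [0.001, 0.238, 0.971, 0.0]
force: [0.1, -0.4, 1.2]
opening: 0.0257
gripper_force: 1.2
clock: 24.6
tcp_pos: [0.5423, 0.023, 0.1146]
eef_rot: [0.005, 0.238, 0.971, 0.001]
force: [1.7, -0.6, 0.1]
opening: 0.0256
gripper_force: 20.0
clock: 25.4
tcp_pos: [0.5014, -0.3259, 0.1076]
eef_rot: [-0.0, -0.023, 1.0, 0.0]
force: [1.2, 0.3, 0.5]
opening: 0.0256
gripper_force: 20.0
clock: 25.7
tcp_pos: [0.5018, -0.3233, 0.1076]
eef_rot: [-0.001, -0.021, 1.0, 0.001]
force: [0.2, 0.5, -0.1]
opening: 0.0254
gripper_force: 20.0
```

```bash
python3 -m jog '[0,-0.1,0,0,0,0,-1, 0,-0.1,-4,0,0,0,-1, 0,-0.1,-7,0,0,0,-1, 0,-0.1,-8.5,0,0,0,-1, 0,-0.1,-9.2,0,0,0,-1, 0,-0.1,-9.2,0,0,0,-1, 0,-0.1,-9.2,0,0,0,-1]'
python3 -m jog '[0,0,0,0,0,0,-0.05, 0,0,0,0,0,0,-0.05, 0,0,0,0,0,0,-0.05, 0,0,0,0,0,0,-0.05, 0,0,3,0,0,0,-0.05, 0,0,7,0,0,0,-0.05, 0,0,9,0,0,0,-0.05, 0,0,9,0,0,0,-0.05]'
python3 look.py 6 | grep -v tray
```

```text
clock: 26.4
tcp_pos: [0.5032, -0.3263, 0.0179]
eef_rot: [0.001, -0.022, 1.0, -0.001]
force: [-0.3, 0.3, -0.5]
opening: 0.0252
gripper_force: 20.0
clock: 27.2
tcp_pos: [0.5045, -0.3278, 0.111]
eef_rot: [0.003, -0.021, 1.0, -0.003]
force: [0.9, -0.6, 0.3]
opening: 0.0412
gripper_force: 0.0
top [327. 153.] 164 (0.7062, -0.3031) (61, 27) -90 86 0.0453 [252  25   0]
top [250. 168.] 168 (0.6542, -0.0595) (62, 30) 31 31 0.0307 [255 255   0]
top [221. 179.] 165 (0.6141, 0.0311) (61, 29) 2 1 0.0305 [ 34 222  86]
top [322. 198.] 688 (0.54, -0.3159) (275, 176) -87 131 0.042 [255 253 155]
top [333. 193.] 165 (0.5792, -0.3233) (62, 27) 3 1 0.035 [255 169   0]
top [354. 193.] 142 (0.5796, -0.3896) (61, 28) -2 175 0.0348 [52 51 50]
top [370. 234.] 46 (0.4587, -0.4355) (69, 7) 88 88 0.0465 [247 241 236]
top [276. 267.] 179 (0.3499, -0.1461) (61, 29) -66 114 0.0309 [178  76 214]
scene [188. 186.] 154 (0.3503, -0.1451) (62, 29) -67 117 0.0307 [121  75 138]
scene [292. 205.] 201 (0.6183, 0.0301) (63, 31) 3 2 0.0308 [ 85 157 100]
scene [178. 271.] 2572 (0.5421, -0.326) (291, 183) -87 87 0.0406 [151 131 102]
scene [280. 233.] 213 (0.657, -0.0602) (62, 31) 30 31 0.0309 [210 196 117]
scene [120. 280.] 39 (0.4672, -0.4649) (27, 17) -2 9 0.0469 [144 143 122]
scene [228. 302.] 139 (0.7067, -0.3042) (61, 26) -90 91 0.0464 [181  77  67]
27.3 [ 0.5022 -0.3258  0.1065] yaw 92.43343528384804
```

Green was knocked aside; its new place is (0.616, 0.031). Picking it there.

```bash
python3 -m jog '[1.4,4.4,0,0,0,0,0.15, 2.8,8.8,0,0,0,0,0.15, 4.2,13.2,0,0,0,0,0.15, 5.6,17.6,0,0,0,0,0.15, 7,22,0,0,0,0,0.15, 8.5,26.5,0,0,0,0,0.15, 10,31,0,0,0,0,0.15, 11.4,35.6,0,0,0,0,0.15]' 20
python3 -m jog '[0,0,0,0,0,0,0.15, 0,0,0,0,0,0,0.15, 0,0,0,0,0,0,0.15]'
python3 look.py 7 | grep -v "tray" | grep -E "top .2[0-9]{2}|scene .2[89]|scene .30|yaw"
```

```text
clock: 28.1
tcp_pos: [0.615, 0.0322, 0.104]
eef_rot: [-0.002, -0.021, 1.0, 0.0]
force: [1.1, -0.2, -0.2]
opening: 0.0503
gripper_force: 0.0
clock: 28.4
tcp_pos: [0.6149, 0.0294, 0.1049]
eef_rot: [-0.001, -0.021, 1.0, -0.0]
force: [-0.4, -0.9, -0.7]
opening: 0.0494
gripper_force: 0.0
top [256. 173.] 26 (0.6415, -0.0799) (28, 13) 2 11 0.0316 [211 186  82]
top [220. 187.] 38 (0.5919, 0.034) (19, 16) -88 126 0.0313 [ 33 157  68]
top [276. 267.] 181 (0.3497, -0.1462) (61, 28) -66 114 0.0304 [176  74 211]
scene [293. 206.] 181 (0.6191, 0.0303) (61, 31) 1 4 0.03 [ 57 115  69]
scene [280. 233.] 213 (0.6565, -0.0595) (62, 34) 32 31 0.0305 [193 178 106]
28.5 [0.6154 0.0287 0.1057] yaw 92.32404122648252
```

```bash
python3 -m jog '[0,0.1,-4,0,0,0,0.15, 0,0.1,-8,0,0,0,0.15, 0,0.1,-9.8,0,0,0,0.15, 0,0.1,-9.8,0,0,0,0.15, 0,0.1,-9.8,0,0,0,-1, 0,0.1,-9.8,0,0,0,-1, 0,0.1,-9.8,0,0,0,-1, 0,0.1,-9.8,0,0,0,-1]' 20
python3 -m jog '[0,0,0,0,0,0,-1, 0,0,0,0,0,0,-1, 0,0,3,0,0,0,-1, 0,0,6,0,0,0,-1, 0,0,10,0,0,0,-1, 0,0,10,0,0,0,-1]'
python3 -m jog '[-1.5,-3.6,0,0,0,0,-1, -3,-7.2,0,0,0,0,-1, -4.5,-10.8,0,0,0,0,-1, -6,-14.4,0,0,0,0,-1, -7.5,-18,0,0,0,0,-1, -9,-21.6,0,0,0,0,-1, -10.5,-25.2,0,0,0,0,-1, -11.7,-28.6,0,0,0,0,-1]'
python3 -m jog '[0,0,0,0,0,0,-1, 0,0,0,0,0,0,-1, 0,0,0,0,0,0,-1]'
```

```text
clock: 29.3
tcp_pos: [0.6173, 0.0312, 0.0101]
eef_rot: [0.001, -0.021, 1.0, -0.0]
force: [-1.0, 1.5, 0.2]
opening: 0.0258
gripper_force: 2.5
clock: 29.9
tcp_pos: [0.6205, 0.0311, 0.1154]
eef_rot: [0.005, -0.021, 1.0, -0.001]
force: [0.9, -0.2, 0.2]
opening: 0.0255
gripper_force: 20.0
clock: 30.7
tcp_pos: [0.4979, -0.2559, 0.108]
eef_rot: [-0.0, -0.021, 1.0, 0.0]
force: [0.3, -0.9, -0.3]
opening: 0.0256
gripper_force: 20.0
clock: 31.0
tcp_pos: [0.4992, -0.2537, 0.1081]
eef_rot: [-0.0, -0.022, 1.0, 0.0]
force: [0.1, -0.4, 0.6]
opening: 0.0256
gripper_force: 20.0
```

```bash
python3 -m jog '[0,-0.1,0,0,0,0,-1, 0,-0.1,-4,0,0,0,-1, 0,-0.1,-7,0,0,0,-1, 0,-0.1,-8.5,0,0,0,-1, 0,-0.1,-9.2,0,0,0,-1, 0,-0.1,-9.2,0,0,0,-1, 0,-0.1,-9.2,0,0,0,-1]'
python3 -m jog '[0,0,0,0,0,0,-0.05, 0,0,0,0,0,0,-0.05, 0,0,0,0,0,0,-0.05, 0,0,0,0,0,0,-0.05, 0,0,3,0,0,0,-0.05, 0,0,7,0,0,0,-0.05, 0,0,9,0,0,0,-0.05, 0,0,9,0,0,0,-0.05]'
python3 look.py 8
```

```text
clock: 31.7
tcp_pos: [0.5003, -0.2562, 0.0177]
eef_rot: [0.001, -0.022, 1.0, -0.001]
force: [0.0, -0.8, 0.0]
opening: 0.0254
gripper_force: 20.0
clock: 32.5
tcp_pos: [0.5016, -0.2575, 0.1108]
eef_rot: [0.003, -0.021, 1.0, -0.002]
force: [0.6, -0.8, 0.1]
opening: 0.041
gripper_force: 0.0
top [327. 153.] 167 (0.706, -0.3028) (60, 28) -90 86 0.0454 [251  25   0]
top [251. 168.] 168 (0.6544, -0.0594) (62, 30) 31 31 0.0302 [255 255   0]
top [364. 183.] 154 (0.6207, -0.4207) (82, 47) 50 58 0.0418 [255 241 139]
top [311. 183.] 268 (0.5877, -0.2596) (165, 72) -88 102 0.0419 [255 255 152]
top [297. 234.] 36 (0.453, -0.2036) (43, 9) -88 100 0.0419 [255 255 255]
top [333. 234.] 57 (0.4563, -0.324) (74, 9) -88 91 0.0424 [237 209 171]
top [341. 258.] 179 (0.3804, -0.3489) (62, 29) -70 116 0.0306 [121  53 143]
top [275. 267.] 153 (0.35, -0.1457) (61, 28) -66 122 0.0306 [174  73 209]
scene [178. 269.] 2852 (0.5416, -0.3262) (290, 183) -87 95 0.041 [148 131 109]
scene [139. 236.] 224 (0.3832, -0.3495) (64, 29) -68 111 0.0316 [ 86  52 101]
scene [280. 233.] 211 (0.6568, -0.0602) (62, 32) 30 30 0.0304 [208 194 115]
scene [120. 281.] 35 (0.4652, -0.4635) (19, 12) 64 76 0.044 [174 173 145]
scene [228. 303.] 137 (0.7066, -0.304) (60, 26) -90 92 0.0461 [179  75  66]
32.6 [ 0.4992 -0.2558  0.1067] yaw 92.43209442422919
```

```bash
python3 -m jog '[2.2,2.8,0,0,0,4,0.15, 4.4,5.6,0,0,0,8,0.15, 6.6,8.4,0,0,0,12,0.15, 8.8,11.2,0,0,0,16,0.15, 11,14,0,0,0,20,0.15, 13.2,16.8,0,0,0,24,0.15, 15.6,19.6,0,0,0,28.5,0.15, 15.6,19.6,0,0,0,28.5,0.15]' 20
python3 -m jog '[0,0,0,0,0,0,0.15, 0,0,0,0,0,0,0.15, 0,0,0,0,0,0,0.15]'
python3 look.py 9 | grep -E "scene .2[789]|yaw"
```

```text
clock: 33.4
tcp_pos: [0.6559, -0.0557, 0.1041]
eef_rot: [-0.001, -0.269, 0.963, 0.001]
force: [0.6, -0.1, 0.3]
opening: 0.0501
gripper_force: 0.0
clock: 33.7
tcp_pos: [0.6541, -0.0608, 0.1058]
eef_rot: [-0.001, -0.266, 0.964, 0.0]
force: [0.1, -0.8, 0.3]
opening: 0.0499
gripper_force: 0.0
scene [282. 235.] 121 (0.6571, -0.0597) (61, 32) 31 40 0.0294 [165 149  81]
33.8 [ 0.6546 -0.0608  0.1064] yaw 120.83631144241873
```

```bash
python3 -m jog '[0,0,-4,0,0,0,0.15, 0,0,-8,0,0,0,0.15, 0,0,-9.8,0,0,0,0.15, 0,0,-9.8,0,0,0,0.15, 0,0,-9.8,0,0,0,-1, 0,0,-9.8,0,0,0,-1, 0,0,-9.8,0,0,0,-1, 0,0,-9.8,0,0,0,-1]' 20
python3 -m jog '[0,0,0,0,0,0,-1, 0,0,0,0,0,0,-1, 0,0,3,0,0,0,-1, 0,0,6,0,0,0,-1, 0,0,10,0,0,0,-1, 0,0,10,0,0,0,-1]'
python3 -m jog '[-1.1,-2.8,0,0,0,-4,-1, -2.2,-5.6,0,0,0,-8,-1, -3.3,-8.4,0,0,0,-12,-1, -4.4,-11.2,0,0,0,-16,-1, -5.5,-14,0,0,0,-20,-1, -6.6,-16.8,0,0,0,-24,-1, -7.7,-19.3,0,0,0,-28.5,-1, -7.7,-19.3,0,0,0,-28.5,-1]'
python3 -m jog '[0,0,0,0,0,0,-1, 0,0,0,0,0,0,-1, 0,0,0,0,0,0,-1]'
```

```text
clock: 34.6
tcp_pos: [0.6563, -0.0599, 0.0103]
eef_rot: [0.001, -0.267, 0.964, -0.001]
force: [-0.3, -0.4, 0.8]
opening: 0.0256
gripper_force: 1.2
clock: 35.2
tcp_pos: [0.6595, -0.0606, 0.1159]
eef_rot: [0.005, -0.267, 0.964, -0.003]
force: [0.2, -0.2, 0.7]
opening: 0.0255
gripper_force: 20.0
clock: 36.0
tcp_pos: [0.5765, -0.2558, 0.108]
eef_rot: [-0.0, -0.019, 1.0, -0.0]
force: [1.0, 0.4, 0.7]
opening: 0.0255
gripper_force: 20.0
clock: 36.3
tcp_pos: [0.5785, -0.2516, 0.1084]
eef_rot: [-0.0, -0.022, 1.0, 0.0]
force: [-0.6, -0.2, -0.1]
opening: 0.0256
gripper_force: 20.0
```

```bash
python3 -m jog '[0,-0.1,0,0,0,0,-1, 0,-0.1,-4,0,0,0,-1, 0,-0.1,-7,0,0,0,-1, 0,-0.1,-8.5,0,0,0,-1, 0,-0.1,-9.2,0,0,0,-1, 0,-0.1,-9.2,0,0,0,-1, 0,-0.1,-9.2,0,0,0,-1]'
python3 -m jog '[0,0,0,0,0,0,-0.05, 0,0,0,0,0,0,-0.05, 0,0,0,0,0,0,-0.05, 0,0,0,0,0,0,-0.05, 0,0,4,0,0,0,-0.05, 0,0,8,0,0,0,-0.05, 0,0,12,0,0,0,-0.05, 0,4,13,0,0,0,-0.05]'
python3 -m jog '[0,5,0,0,0,0,-0.05, 0,10,0,0,0,0,-0.05, 0,15,0,0,0,0,-0.05, 0,20,0,0,0,0,-0.05, 0,20,0,0,0,0,-0.05]'
python3 - <<'E'
from h import *
np.set_printoptions(precision=4,suppress=True)
T=np.array([.5415,-.3235]);tx=np.array([-.042,.9991]);ty=np.array([-.9991,-.042])
for n in("top","scene"):
    c=read_camera(n);W=cloud(c)
    img=c["img"]
    if n=="top": cv2.imwrite("pics/c10.png",cv2.resize(img[150:260,270:400,::-1],None,fx=5,fy=5,interpolation=cv2.INTER_CUBIC))
    d=W[...,:2]-T;a=d@tx;b=d@ty;z=W[...,2]
    for s in(1,-1):
        for x in(-.069,0,.069):
            m=(abs(a-x)<.033)&(abs(b-s*.0395)<.036)&(z>.022)
            q=np.stack([a[m],b[m]],1)*1000;r=cv2.minAreaRect(q.astype(np.float32))
            print(n,x,s,np.round(r[0],1),np.round(r[1]),round(r[2]),np.percentile(z[m],[50,90,99]),np.median(img[m],0).astype(int))
print(get_obs()["tcp_pos"])
E
```

```text
clock: 37.0
tcp_pos: [0.5793, -0.2542, 0.0178]
eef_rot: [0.001, -0.021, 1.0, -0.001]
force: [-0.2, 0.4, -0.4]
opening: 0.0256
gripper_force: 20.0
clock: 37.8
tcp_pos: [0.5812, -0.2188, 0.1532]
eef_rot: [0.005, -0.019, 1.0, -0.003]
force: [1.3, 0.3, -0.1]
opening: 0.0412
gripper_force: 0.0
clock: 38.3
tcp_pos: [0.5776, -0.0078, 0.1467]
eef_rot: [-0.0, -0.024, 1.0, 0.001]
force: [-0.1, -0.8, -0.7]
opening: 0.0415
gripper_force: 0.0
top -0.069 1 [-70.4  40.2] [59. 29.] 89 [0.0322 0.0363 0.0394] [ 59 128 202]
top 0 1 [-1.8 42.2] [59. 31.] 89 [0.0315 0.0356 0.0384] [245  34  15]
top 0.069 1 [68.  41.2] [59. 29.] 89 [0.0317 0.0358 0.0391] [ 44 219  90]
top -0.069 -1 [-68.7 -40. ] [71. 59.] 90 [0.0319 0.0362 0.0386] [60 59 53]
top 0 -1 [ -0.1 -41. ] [65. 69.] 0 [0.0317 0.0356 0.0379] [255 168   0]
top 0.069 -1 [ 68.  -42.5] [66. 63.] 90 [0.0323 0.0362 0.0381] [255 255   0]
scene -0.069 1 [-71.8  39.9] [59. 71.] 0 [0.0319 0.0358 0.0397] [ 92 106 142]
scene 0 1 [ 0.8 41.1] [69. 62.] 90 [0.0314 0.0362 0.0395] [176  83  69]
scene 0.069 1 [71.7 41.2] [56. 68.] 1 [0.0316 0.0361 0.0396] [105 160 100]
scene -0.069 -1 [-70.9 -38. ] [30. 64.] 1 [0.0321 0.0361 0.0382] [74 62 55]
scene 0 -1 [ -3.2 -40.4] [63. 29.] 90 [0.032  0.036  0.0386] [207 142  86]
scene 0.069 -1 [ 65.5 -41.2] [27. 64.] 0 [0.0321 0.0361 0.0388] [217 200 119]
[ 0.5781 -0.0125  0.1467]
```

View pics/c10.png

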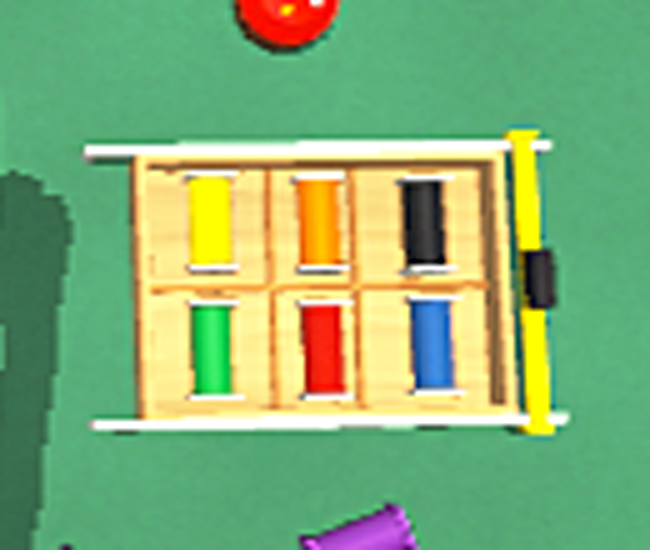

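All six spools lie flat, one per compartment (crop: yellow 211,222; orange 319,222; black 424,225; green 211,350; red 325,348; blue 432,345). Thread tops are about 32–33 mm, the flanges about 36 mm. Bar is still parked, fin at (540,280). Now the gauge bar.

```bash
python3 -m jog '[-0.4,-5,0,0,0,0,0.15, -0.8,-10,0,0,0,0,0.15, -1.2,-15,0,0,0,0,0.15, -1.6,-20,0,0,0,0,0.15, -2,-25,0,0,0,0,0.15, -2.3,-30,0,0,0,0,0.15, -2.5,-32,0,0,0,0,0.15, -2.5,-32,0,0,0,0,0.15]' 15
python3 -m jog '[-0.3,-6,0,0,0,0,0.15, -0.6,-11.7,0,0,0,0,0.15, -0.6,-11.7,0,0,0,0,0.15, -0.6,-11.7,0,0,0,0,0.15, -0.6,-11.7,0,0,0,0,0.15]'
```

```text
clock: 39.2
tcp_pos: [0.5515, -0.3385, 0.1463]
eef_rot: [-0.0, -0.018, 1.0, -0.0]
force: [-0.3, 0.1, -0.0]
opening: 0.0502
gripper_force: 0.0
clock: 39.7
tcp_pos: [0.5471, -0.4495, 0.146]
eef_rot: [-0.0, -0.021, 1.0, 0.001]
force: [-0.6, 0.0, 0.6]
opening: 0.0501
gripper_force: 0.0
```

```bash
python3 -m jog '[0,0,-4,0,0,0,0.15, 0,0,-8,0,0,0,0.15, 0,0,-9.2,0,0,0,0.15, 0,0,-9.2,0,0,0,0.15, 0,0,-9.2,0,0,0,-1, 0,0,-9.2,0,0,0,-1, 0,0,-9.2,0,0,0,-1]' 15
python3 -m jog '[0,0,0,0,0,0,-1, 0,0,0,0,0,0,-1, 0,0,0,0,0,0,-1, 0,0,0,0,0,0,-1, 0,0,0,0,0,0,-1]'
python3 -m jog '[-0.07,1.6,0,0,0,0,-1, -0.13,3.2,0,0,0,0,-1, -0.2,4.8,0,0,0,0,-1, -0.27,6.4,0,0,0,0,-1, -0.34,8,0,0,0,0,-1, -0.4,9.6,0,0,0,0,-1, -0.47,11.2,0,0,0,0,-1, -0.54,12.8,0,0,0,0,-1]'
```

```text
clock: 40.4
tcp_pos: [0.5484, -0.4518, 0.0573]
eef_rot: [0.001, -0.021, 1.0, -0.001]
force: [-0.1, -0.3, 0.8]
opening: 0.0334
gripper_force: 0.0
clock: 40.9
tcp_pos: [0.5474, -0.4493, 0.0553]
eef_rot: [-0.0, -0.021, 1.0, 0.001]
force: [-1.7, 5.7, 6.4]
opening: 0.0138
gripper_force: 15.0
clock: 41.7
tcp_pos: [0.5419, -0.3219, 0.0553]
eef_rot: [0.0, -0.021, 1.0, -0.0]
force: [0.2, -2.3, 5.4]
opening: 0.014
gripper_force: 15.0
```

```bash
python3 -m jog '[-0.07,1.6,0,0,0,0,-1, -0.13,3.2,0,0,0,0,-1, -0.2,4.8,0,0,0,0,-1, -0.27,6.4,0,0,0,0,-1, -0.34,8,0,0,0,0,-1, -0.4,9.6,0,0,0,0,-1, -0.47,11.2,0,0,0,0,-1, -0.52,12.3,0,0,0,0,-1]'
python3 -m jog '[0,0,0,0,0,0,-1, 0,0,0,0,0,0,-1, 0,0,0,0,0,0,-1]'
```

```text
clock: 42.5
tcp_pos: [0.5367, -0.1983, 0.0553]
eef_rot: [0.0, -0.022, 1.0, -0.0]
force: [-0.5, -2.1, 5.8]
opening: 0.0139
gripper_force: 15.0
clock: 42.8
tcp_pos: [0.5367, -0.1982, 0.0552]
eef_rot: [0.0, -0.022, 1.0, 0.0]
force: [-1.6, 2.3, 8.1]
opening: 0.0141
gripper_force: 15.0
```

Release, retreat upward, check.

```bash
python3 -m jog '[0,0,0,0,0,0,0, 0,0,0,0,0,0,0, 0,0,0,0,0,0,0, 0,0,0,0,0,0,0, 0,0,0,0,0,0,0, 0,0,4,0,0,0,0, 0,0,8,0,0,0,0, 0,0,12,0,0,0,0]'
python3 -m jog '[-3,4,3,0,0,0,0, -6,8,3,0,0,0,0, -9,12,3,0,0,0,0, -10,14,3,0,0,0,0, -10,14,3,0,0,0,0, -10,14,3,0,0,0,0]'
python3 look.py 11 pan
python3 - <<'E'
from h import *
np.set_printoptions(precision=4,suppress=True)
T=np.array([.5415,-.3235]);tx=np.array([-.042,.9991])
for n in("top","scene"):
    c=read_camera(n);W=cloud(c);z=W[...,2]
    f=(z>.062)&(z<.08)&(W[...,1]<-.15)&(W[...,1]>-.5)&(W[...,0]<.62)&(W[...,0]>.45);q=W[f];print("fin",f.sum(),((q[:,:2]-T)@tx).mean()+.126)
    t=(z>.034)&(z<.1)&(W[...,1]<-.25)&(W[...,1]>-.42)&(W[...,0]<.6)&(W[...,0]>.48);print("tray high",np.sort(z[t])[-5:])
    if n=="top": cv2.imwrite("pics/c12.png",cv2.resize(c["img"][80:290,60:410,::-1],None,fx=2,fy=2,interpolation=cv2.INTER_CUBIC))
E
```

```text
clock: 43.6
tcp_pos: [0.5361, -0.1996, 0.1754]
eef_rot: [-0.001, -0.021, 1.0, 0.0]
force: [1.5, -0.4, -0.4]
opening: 0.0435
gripper_force: 0.0
clock: 44.2
tcp_pos: [0.4368, -0.0596, 0.2049]
eef_rot: [0.001, -0.022, 1.0, -0.0]
force: [-0.2, -0.9, 0.0]
opening: 0.0434
gripper_force: 0.0
top [327. 154.] 159 (0.7061, -0.3032) (61, 27) -90 87 0.0456 [247  24   0]
top [336. 203.] 1286 (0.5402, -0.3238) (289, 176) -88 84 0.0417 [255 241 132]
top [334. 194.] 182 (0.5793, -0.3231) (62, 27) 3 3 0.0354 [255 160   0]
top [355. 195.] 178 (0.5798, -0.3918) (62, 30) 2 3 0.0354 [54 52 51]
top [356. 218.] 177 (0.5045, -0.3953) (60, 30) 0 3 0.0353 [ 57 121 190]
top [312. 219.] 167 (0.4974, -0.257) (59, 29) 2 2 0.0354 [ 42 208  84]
top [335. 219.] 177 (0.5, -0.3328) (60, 43) 2 178 0.0356 [240  32  15]
top [342. 258.] 186 (0.3811, -0.3486) (63, 28) -68 113 0.0311 [168  70 200]
pan rect [0.3985 0.2254 0.105 ] [0.5609 0.3848 0.1297] handle [0.6106 0.2093 0.1224] n 371 ((612.9618530273438, 209.07064819335938), (22.74217987060547, 137.00946044921875), 54.569820404052734)
scene [187. 188.] 191 (0.352, -0.1469) (66, 30) -66 112 0.0302 [114  71 131]
scene [179. 267.] 3271 (0.5442, -0.3346) (273, 186) -87 93 0.0408 [177 154 122]
scene [139. 236.] 229 (0.3836, -0.3511) (64, 29) -69 110 0.031 [116  73 134]
scene [228. 302.] 135 (0.7072, -0.3038) (60, 25) 90 91 0.0462 [179  75  66]
pan rect [0.4    0.2236 0.1052] [0.5621 0.3868 0.131 ] handle [0.6154 0.2068 0.1221] n 307 ((614.8695068359375, 208.84869384765625), (22.23702621459961, 140.28323364257812), 55.792076110839844)
44.3 [ 0.4371 -0.0605  0.2047] yaw 92.40948680394963
fin 57 0.25137742088022014
tray high [0.0385 0.0386 0.0388 0.0392 0.0419]
fin 71 0.24873547636984814
tray high [0.0397 0.0397 0.0403 0.0407 0.0412]
```

View pics/c12.png

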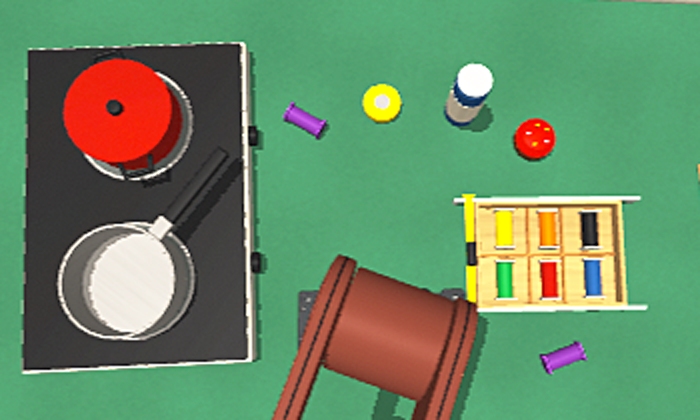

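The bar is at the far end (fin at (471,253), travel about 250 mm). All six spools are flat in the tray, the handle is over the hotplate (tip at (222,152)), and the arm is clear.

```bash
python3 -c "
from station import *
print(close_job())"
```

```text
the job is handed in; nothing more can be done
None
```

I handed the job in at about 44 s, and the call gave no verdict; by my last camera check the pan handle is over the hotplate and clear of the pot, all six spools lie flat in the tray, and the gauge bar is at the far end (about 250 of 252 mm).

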